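Hold the photometer shutter open at the mark

TASK

Take a reading on the bench photometer: press its round key, then its square key, then its narrow bar-shaped key, one at a time, each well down and let up again before the next, with the shutter slide still home. Then grip the upright tab of the spring-return shutter slide, pull it out until its pointer lines up with the pointer of the metal index clip beside the track, and keep it there: finish while still holding the slide at the mark, because it springs back if let go. Leave the beaker, the tube rack and the wash bottle where they are.

Things in the scene. Friction and masses are not known exactly. Their poses are not given: they have to be found in the camera images.
- photometer: White bench photometer, fixed. Origin on the bench under the middle of its flat front apron; x to its back, y to its left, z up. Apron 180 (x) by 260 (y) mm, top 30 mm above the bench. Behind it, from x = 90 mm, the housing: 160 mm deep, 260 wide, 100 high. The shutter track runs along x at y = -80 mm; the keys are at x = 0, y = 0, 46 and 92 mm. Turned up to 0.35 rad.
- key_round_top (a point): Spring key on the apron, grey plastic like the others; 6 mm travel, 1.5 N to start, 5 N fully down, springs back. The three stand in a row, 46 mm apart, in any order. This point: centre of its upper face, 48 mm above the bench when up; moves with the key. Round cap, 26 mm across.
- key_square_top (a point): Spring key on the apron, grey plastic like the others; 6 mm travel, 1.5 N to start, 5 N fully down, springs back. The three stand in a row, 46 mm apart, in any order. This point: centre of its upper face, 48 mm above the bench when up; moves with the key. Square cap, 23 by 23 mm.
- key_bar_top (a point): Spring key on the apron, grey plastic like the others; 6 mm travel, 1.5 N to start, 5 N fully down, springs back. The three stand in a row, 46 mm apart, in any order. This point: centre of its upper face, 48 mm above the bench when up; moves with the key. Narrow bar cap, 36 mm along the photometer's x by 13 mm along its y.
- key_round (a joint): Travel of this key in m: 0 up, 0.006 fully down; it counts as pressed from 0.004.
- key_square (a joint): Travel of this key in m: 0 up, 0.006 fully down; it counts as pressed from 0.004.
- key_bar (a joint): Travel of this key in m: 0 up, 0.006 fully down; it counts as pressed from 0.004.
- shutter: Slide: flat aluminium tongue 34 mm wide, top 39 mm above the bench, with a black upright tab at its front end: 14 mm (x) by 30 mm (y), top 79 mm above the bench. Origin under the tab's centre, 31 mm above the bench; axes as the photometer's. Slides along the photometer's -x, 0 to 105 mm; home at x = 35 mm there, 55 mm before the housing. Spring pulls it home: 4 N there, 0.7 N more per 10 mm.
- shutter_grip (a point): On the tab's axis, 61 mm above the bench: a height to grip. The tab can be gripped from above over its 14 mm (fingers before and behind) or over its 30 mm.
- shutter_pointer (a point): Tip of the small aluminium pointer nose that sticks out sideways (-y of the photometer) from the foot of the tab, 29 mm from the tab's centre line and at the same x as the tab's centre, 36 mm above the bench. Moves with the slide.
- mark_tip (a point): Pointer tip of the aluminium index clip (12 by 14 mm, 12 high, fixed on the apron beside the track, outer side), 36 mm above the bench, axes as the photometer's. Its place along the track differs each time; the slide is right when shutter_pointer and this tip have the same x in the photometer's frame (a pull of 45 to 80 mm from home).
- beaker: Bystander, loose, to be left where it is. Open glass beaker, 68 mm across, 85 mm high, to the photometer's left (+y). Origin: centre of its underside.
- tube_rack: Bystander, loose, to be left where it is. Blue tube rack, 90 by 160 mm, 45 mm high, with capped white tubes up to 95 mm high, to the photometer's right (-y). Origin: centre of its underside.
- wash_bottle: Bystander, loose, to be left where it is. Capped clear bottle, 60 mm across, 150 mm high, to the photometer's left and farther back. Origin: centre of its underside.

How it is judged (in metres and radians):
On the way, in this order (a step that is already met when the one before it is completed fails the run):
1. the round key is pressed down alone, the shutter slide being home (value of joint key_round above 0.004 m and x of shutter_pointer in the frame of photometer above 0.027 m and value of joint each of key_square, key_bar below 0.0015 m), for 0.05 s.
2. the round key is let up again, the shutter slide being home (value of joint each of key_round, key_square, key_bar below 0.0015 m and x of shutter_pointer in the frame of photometer above 0.027 m), for 0.05 s.
3. the square key is pressed down alone, the shutter slide being home (value of joint key_square above 0.004 m and x of shutter_pointer in the frame of photometer above 0.027 m and value of joint each of key_round, key_bar below 0.0015 m), for 0.05 s.
4. the square key is let up again, the shutter slide being home (all of step 2), for 0.05 s.
5. the bar key is pressed down alone, the shutter slide being home (value of joint key_bar above 0.004 m and x of shutter_pointer in the frame of photometer above 0.027 m and value of joint each of key_round, key_square below 0.0015 m), for 0.05 s.
6. the bar key is let up again, the shutter slide being home (all of step 4), for 0.05 s.
7. the slide is held by the fingers with its pointer at the index clip (x of shutter_pointer in the frame of mark_tip between -0.004 and 0.004 m and value of joint each of key_round, key_square, key_bar below 0.0015 m and contact force between the fingers and shutter above 2 N and linear speed of shutter below 0.01 m/s), for 0.5 s.
At the end, for the whole second after the job is handed in: The slide's pointer is within 4 mm of the index clip's pointer along the track, the slide is at rest (under 10 mm/s) and gripped by the fingers (over 2 N of contact), and all three keys are up (within 1.5 mm) (all of step 7); the arm keeps its last pose, push and grip.
It fails at once if two keys down at once (value of joint each of key_round, key_square above 0.003 m or value of joint each of key_round, key_bar above 0.003 m or value of joint each of key_square, key_bar above 0.003 m).
It fails at once if the beaker is moved by more than 25 mm or tipped (distance of beaker from where it was at the start of the episode above 0.025 m or angle between beaker's own z axis and vertical above 0.4 rad).
It fails at once if the tube rack is moved by more than 25 mm or tipped (distance of tube_rack from where it was at the start of the episode above 0.025 m or angle between tube_rack's own z axis and vertical above 0.4 rad).
It fails at once if the wash bottle is moved by more than 25 mm or tipped (distance of wash_bottle from where it was at the start of the episode above 0.025 m or angle between wash_bottle's own z axis and vertical above 0.4 rad).
It also fails if it takes over 54 s, if anything falls off the work surface, if the arm or the gripper's body presses on something with over 40 N, if the wrist force passes 120 N, or if a joint passes its speed limit or range.

ROBOT

A 7-joint arm with a two-finger parallel gripper is mounted at the origin on the work surface. World frame = base frame: x ahead of the robot, y to its left, z up, the work surface at z = 0. Lengths are in m, angles in degrees, forces in N, time in s.
With the tool pointing down it reaches from about 0.4 to 0.9 m from the base axis. Payload 5.5 kg.
Tool frame: the origin (TCP) lies at the very end of the fingers, on their centre line; the grasp point (between the pads) lies 19 mm behind it; z points along the fingers, y is the line along which they close (so a half turn about z gives the same grasp; the last joint's range is limited). The gripper opens to 85 mm and grips with 20 to 120 N. Pads are 22 mm wide; open, the fingers measure 114 mm over their backs; the gripper's body (76 mm by 85 mm) begins 54 mm behind the grasp point. The pads swing forward as they close: fully open they stand 13 mm farther back than shut.
Start: joints at [86.242, 28.699, -24.465, 88.831, 12.651, 65.22, -12.049], TCP at [0.21, -0.615, 0.231] pointing down, gripper open.
Joint ranges: [-164.97, 164.97], [-17.58, 116.51], [-87.97, 89.64], [11.32, 138.91], [-80.73, 260.73], [10.89, 115.49], [-147.41, 147.41]. Speed limits (degrees/s): [147.25, 147.25, 180, 180, 180, 180, 180].

INTERFACE

Orientations are given as a 3x3 rotation matrix whose columns are the frame's x, y, z axes.
In Python, from cell import bot gives the robot as it stands. The module is installed in compiled form; this text tells all that it offers. Calls block until the motion is done:
- bot.reach(position, orientation): joint-space move of the TCP to a pose.
- bot.move_straight(position, rotation=None, vel=0.15, until_force=None): straight line of the TCP; rotation=None keeps the orientation; vel is the mean speed in m/s. With until_force (N) it stops when the force on the tool has changed by that much, and returns True; else False.
- bot.movej(angles): joint-space move.
- bot.gripper_open() and bot.close(strength=None): open the fingers fully, or close them until they stop; strength is the grip in N (None keeps the last).
- bot.sleep(seconds).
- bot.inverse_kinematics(position, orientation): joint angles nearest the present ones, or None.
- bot.camera(name): name is "side" or "top" or "wrist"; returns (picture, depth): 384x512x3 uint8, red, green, blue; 384x512 float32, m along the optical axis (not along the pixel's ray), 0 where there is no reading.
- bot.camera_info(name): a dict with "mtx" (3x3 intrinsics, pixels), "R" (3x3) and "t" (3): a world point X has camera coordinates R X + t; the wrist camera has in their place "hand_eye" (4x4, takes a point from camera to tool coordinates, whose origin is the TCP and whose axes are the flange's). Camera axes: x right, y down, z forward; pixel columns grow to the right and rows downward; lengths in m; the calibration is good to about 2 mm. A picture is of the moment at which its call begins: read the wrist's pose just before it. camera_info takes no time and is no camera call.
A pose or a line that the arm cannot do raises bot.Unreachable and nothing moves.
- bot.hand_in(): hands the job in; it is judged then, once.
Readings, each from a call of its own:
- bot.get_time(): time.
- bot.get_joints(): joint angles.
- bot.get_joint_vel(): joint speeds.
- bot.get_effort(): joint torques, N m.
- bot.get_tcp_pos(): TCP position.
- bot.get_ee_rot(): TCP orientation.
- bot.get_wrist_force(): force on the tool from outside, world axes, zero at the start.
- bot.get_torque(): the same for the moment, N m.
- bot.get_width(): finger opening in m.
- bot.get_gripper_force(): force on a finger pad.
Only numpy, scipy, OpenCV 4.12 (cv2) and the standard library are available. Lean on these libraries where they do the work, as an engineer would, in place of code of your own. Each camera call takes 0.05 s, during which the arm holds its last target. There are 200 camera calls.

## Working session

There is one attempt and no reset: what is moved stays moved. The work goes in short steps, each a Python script; the robot and the scene stay as the last script left them, time stands still between calls to the robot, and variables do not carry over. Pictures are saved under pics/ and viewed, at most 10 in all, crops included, and the job is handed in when it is done.

```bash
mkdir -p pics; ls
python3 - <<'E'
from cell import bot
import cv2,numpy as np
for n in ("top","side"):
    p,d=bot.camera(n); cv2.imwrite(f"pics/{n}0.png",p[:,:,::-1]); np.savez(f"{n}0.npz",p=p,d=d)
    i=bot.camera_info(n); print(n,i["mtx"].round(1).tolist(),(-i["R"].T@i["t"]).round(3),i["R"][2].round(2))
print(bot.camera_info("wrist"),bot.get_time())
print(bot.get_ee_rot())
E
```

```text
pics
top [[444.2, 0.0, 253.0], [0.0, 444.2, 184.5], [0.0, 0.0, 1.0]] [0.483 0.04  1.035] [ 0.12 -0.01 -0.99]
side [[394.4, 0.0, 252.4], [0.0, 394.4, 185.1], [0.0, 0.0, 1.0]] [ 0.542 -0.594  0.61 ] [ 0.07  0.75 -0.65]
{'mtx': array([[339.93936767,   0.        , 256.06199569],
       [  0.        , 339.93936767, 193.09312649],
       [  0.        ,   0.        ,   1.        ]]), 'hand_eye': array([[ 4.20100894e-04, -9.54496752e-01, -2.98221015e-01,
         7.65921981e-02],
       [ 9.99999473e-01,  6.80390983e-04, -7.68994469e-04,
        -8.16328190e-05],
       [ 9.36909612e-04, -2.98220534e-01,  9.54496535e-01,
        -1.43311390e-01],
       [ 0.00000000e+00,  0.00000000e+00,  0.00000000e+00,
         1.00000000e+00]])} 0.1
[[ 9.46411571e-01  3.22962619e-01 -5.33758049e-04]
 [ 3.22963054e-01 -9.46409966e-01  1.74430775e-03]
 [ 5.81922616e-05 -1.82321717e-03 -9.99998336e-01]]
```

View pics/top0.png

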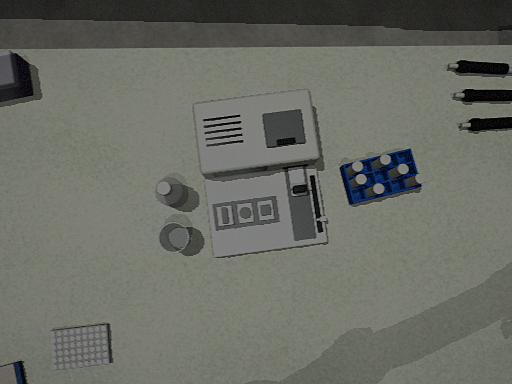

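View pics/side0.png

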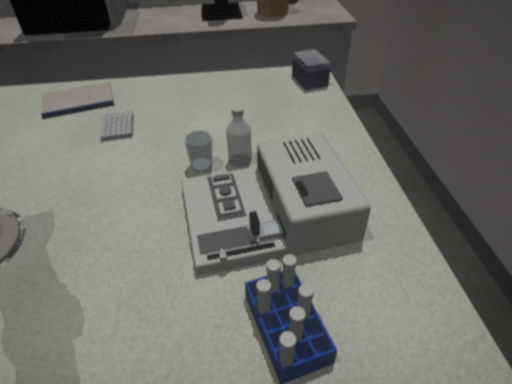

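The top view shows the photometer's keys at bar (225,215), round (245,212) and square (266,210). The tab is at (300,188), the index clip is near (322,219), and the apron's front corners are at about (213,257) and (327,243). I'll get a coarse pose from these, then take a wrist view.

```bash
cat > h.py <<'E'
from cell import bot
import cv2,numpy as np
def cam(n):
    """returns mtx, camera centre, rotation camera->world"""
    i=bot.camera_info(n)
    if n!="wrist": return i["mtx"],-i["R"].T@i["t"],i["R"].T
    H=i["hand_eye"]; Re=np.array(bot.get_ee_rot()); p=np.array(bot.get_tcp_pos())
    return i["mtx"],p+Re@H[:3,3],Re@H[:3,:3]
def ray(c,uv,z):
    K,o,R=c; d=R@np.linalg.solve(K,[uv[0],uv[1],1]); return o+d*(z-o[2])/d[2]
def proj(c,X):
    K,o,R=c; q=K@(R.T@(np.array(X)-o)); return q[:2]/q[2]
def down(yaw):
    """tool down, tool x at yaw"""
    c,s=np.cos(yaw),np.sin(yaw); return np.array([[c,s,0],[s,-c,0],[0,0,-1.]])
E
python3 - <<'E'
from h import *
c=cam("top")
for n,uv,z in [("bar",(225,215),.048),("round",(245,212),.048),("sq",(266,210),.048),("tab",(300,188),.079),("clip",(323,219),.042),("fl",(213,257),.03),("fr",(327,243),.03),("beaker",(175,237),.085),("bottle",(166,187),.15),("rack",(380,177),.045)]:
    print(n,ray(c,uv,z).round(4))
yaw=None
a=ray(c,(266,210),.048)-ray(c,(225,215),.048); yaw=np.arctan2(-a[0],a[1]); print(np.degrees(yaw), a)
E
```

```text
bar [0.5343 0.0949 0.048 ]
round [0.5404 0.0505 0.048 ]
sq [0.5443 0.0038 0.048 ]
tab [ 0.5892 -0.0695  0.079 ]
clip [ 0.5231 -0.1234  0.042 ]
fl [0.4418 0.1231 0.03  ]
fr [ 0.4697 -0.1327  0.03  ]
beaker [0.487  0.1991 0.085 ]
bottle [0.5864 0.2071 0.15  ]
rack [ 0.6159 -0.2544  0.045 ]
-173.71919039769062 [ 0.01003161 -0.09114502  0.        ]
```

Run:
```python
from h import *
yaw=np.radians(6.3); R=down(yaw)
bot.reach([0.455,-0.01,0.23],R); bot.sleep(.3)
c=cam("wrist"); p,d=bot.camera("wrist")
cv2.imwrite("pics/w1.png",p[:,:,::-1]); np.savez("w1.npz",p=p,d=d,K=c[0],o=c[1],R=c[2])
for X in [(0.5343,.0949,.048),(0.5404,.0505,.048),(.5443,.0038,.048),(.5892,-.0695,.079),(.5231,-.1234,.042)]: print(proj(c,X).round(0))
print(bot.get_tcp_pos(),bot.get_joints(),bot.get_time())
for P in [(.57,-.05,.047),(.49,-.06,.047),(.53,.1,.042)]:
    print(bot.inverse_kinematics(P,R))
```

```text
[150.  71.]
[200.  69.]
[252.  71.]
[351.  19.]
[383. 110.]
[ 0.45504139 -0.01020652  0.22997662] [  55.06258644   16.08321245  -65.01842708  114.89387612   16.97318605
   59.29664281 -101.65351181] 2.775
[  38.59263252   43.29979119  -48.79117224  106.74176576   42.31224304
   50.03573781 -115.15156667]
[  42.80435333   36.64822456  -48.41584844  117.74412614   40.34358442
   43.60387853 -114.6082992 ]
[  24.48890149   41.58967168  -49.52905988  111.48628684   43.17898924
   47.55773491 -132.79323331]
```

View pics/w1.png

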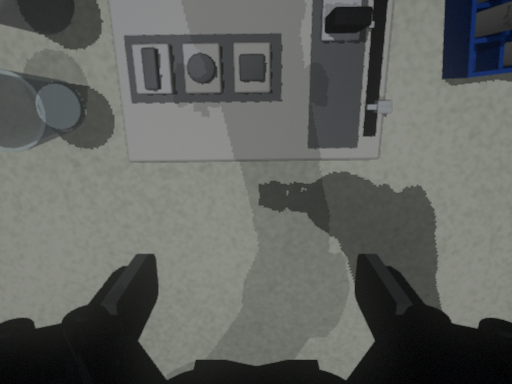

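The wrist view shows bar (150,68), round (202,67), square (252,67), and the tab at about (348,18). The clip is at (383,107), with its tip at about (368,107). I'll move forward for a view centred on the track.

Run:
```python
from h import *
R=down(np.radians(6.3))
bot.move_straight([0.51,-0.07,0.20],R); bot.sleep(.3)
c=cam("wrist"); p,d=bot.camera("wrist")
np.savez("w2.npz",p=p,d=d,K=c[0],o=c[1],R=c[2])
print(proj(c,(.5892,-.0695,.079)),proj(c,(.5231,-.1234,.042)))
cv2.imwrite("pics/w2.png",cv2.resize(p[0:200,90:356,::-1],None,fx=3,fy=3,interpolation=cv2.INTER_CUBIC))
```

```text
[268.09314586  83.66323259] [316.80679367 166.95054566]
```

View pics/w2.png

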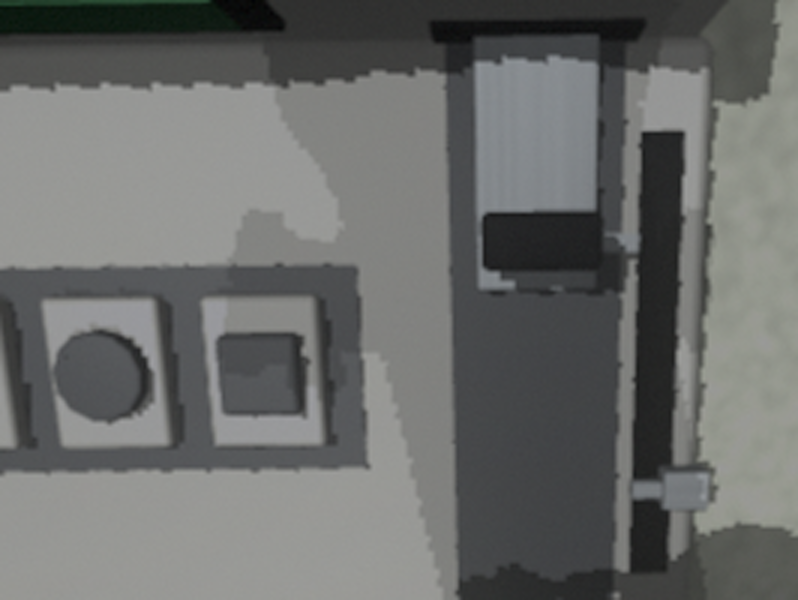

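In this crop the home pointer tip is at (640,242) and the clip tip at (632,489), which is full-image (303.3,80.7) and (300.7,163). Round is at (101,376) and square at (260,374). I'll fit the photometer pose from these.

Run:
```python
from h import *
from scipy.optimize import least_squares
def ld(n):
    f=np.load(n); return f["K"],f["o"],f["R"]
c1,c2=ld("w1.npz"),ld("w2.npz"); u=lambda x,y:(90+x/3,y/3)
obs=[(c1,(150,68),.048,(0,.092)),(c1,(202,67),.048,(0,.046)),(c1,(252.5,67),.048,(0,0)),
 (c2,u(101,376),.048,(0,.046)),(c2,u(260,374),.048,(0,0)),(c2,u(640,242),.036,(.035,-.109)),(c2,u(542,241),.079,(.035,-.08)),
 (c1,(130,160),.03,(-.09,.13)),(c1,(380,158),.03,(-.09,-.13))]
W=np.array([ray(c,p,z)[:2] for c,p,z,_ in obs]); L=np.array([o[3] for o in obs])
M=lambda q:np.array([[np.cos(q),-np.sin(q)],[np.sin(q),np.cos(q)]])
r=least_squares(lambda s:(L@M(s[2]).T+s[:2]-W).ravel(),[.54,0,.11],loss="soft_l1",f_scale=.002)
s=r.x; print(s,np.degrees(s[2])); print(((W-s[:2])@M(s[2])-L).round(4)*1000)
clip=ray(c2,u(632,489),.036)[:2]; ptr=W[5]
print("clip",(clip-s[:2])@M(s[2]),"pull",(clip-ptr)@M(s[2]))
clip1=ray(c1,(368,107),.036)[:2];print("clip1",(clip1-s[:2])@M(s[2]))
np.save("pose.npy",s)
```

```text
[0.54808845 0.00335322 0.12138548] 6.954875965547963
[[-0.2  0.5]
 [ 0.1 -0.4]
 [-0.4  0.3]
 [-0.5 -0.4]
 [-0.4  0.1]
 [-0.5 -0. ]
 [-0.7  0.8]
 [ 2.3 -2.4]
 [ 1.5  1.1]]
clip [-0.03765838 -0.10882185] pull [-0.07215326  0.00021152]
clip1 [-0.03726912 -0.11029636]
```

The fit residuals are under 1 mm on the keys, and the pull comes out at about 72 mm. I'll press the keys now.

```bash
cat >> h.py <<'E'
s=np.load("pose.npy") 
def P(x,y,z):
    c,n=np.cos(s[2]),np.sin(s[2]); return np.array([s[0]+c*x-n*y,s[1]+n*x+c*y,z])
RT=down(s[2])
E
python3 - <<'E'
from h import *
bot.close(20)
bot.move_straight(P(0,.046,.10),RT)
for n,y in (("round",.046),("square",0),("bar",.092)):
    bot.move_straight(P(0,y,.075),RT,vel=.2)
    f0=bot.get_wrist_force()[2]
    bot.move_straight(P(0,y,.052),vel=.1)
    hit=bot.move_straight(P(0,y,.0405),vel=.02,until_force=9); bot.sleep(.2)
    print(n,hit,np.array(bot.get_tcp_pos()).round(4),bot.get_wrist_force()[2]-f0)
    bot.move_straight(P(0,y,.075),vel=.1); bot.sleep(.2)
print(bot.get_time(), bot.get_wrist_force())
E
```

```text
round True [0.5431 0.0492 0.0421] 7.419944245261792
square True [0.5487 0.0036 0.0421] 6.938568989965793
bar True [0.5375 0.0948 0.0421] 7.7752738986220296
12.5 [ 0.12131273 -0.73768225 -0.65085605]
```

All three keys bottomed at z = 42.1 mm and were released. Next I grip the tab.

Run:
```python
from h import *
bot.move_straight(P(.035,-.08,.15),RT,vel=.2)
bot.gripper_open()
bot.move_straight(P(.035,-.08,.0455),RT,vel=.1,until_force=10)
print(np.array(bot.get_tcp_pos()).round(4),P(.035,-.08,.0455))
bot.close(80); bot.sleep(.3)
print(bot.get_width(),bot.get_gripper_force(),bot.get_wrist_force())
bot.move_straight(P(.0348-.0722,-.08,.0455),RT,vel=.05); bot.sleep(.5)
print(bot.get_width(),bot.get_gripper_force(),bot.get_wrist_force(),bot.get_tcp_pos(),bot.get_time())
for n in("wrist","side","top"):
    c=cam(n); p,d=bot.camera(n); np.savez(n+"3.npz",p=p,d=d,K=c[0],o=c[1],R=c[2])
    u,v=proj(c,P(-.0373,-.109,.036)); print(n,u,v)
    a,b=max(int(v)-40,0),max(int(u)-50,0)
    cv2.imwrite(f"pics/{n}3.png",cv2.resize(p[a:a+80,b:b+100,::-1],None,fx=5,fy=5,interpolation=cv2.INTER_CUBIC)); print(a,b)
i=[cv2.imread(f"pics/{n}3.png") for n in("wrist","side")]; h=min(x.shape[0] for x in i)
cv2.imwrite("pics/c3.png",cv2.resize(np.hstack([x[:h] for x in i]),None,fx=.8,fy=.8))
```

```text
[ 0.5932 -0.0718  0.0462] [ 0.59251792 -0.07182006  0.0455    ]
0.028693896135353943 79.36592817306519 [-2.21459734  1.88000442  5.76968951]
0.02847457904568245 79.06524896621704 [ 8.5233362   3.28101109 -4.84965511] [ 0.52385378 -0.079533    0.04615219] 18.5417
wrist 315.85722270884065 253.9413953003379
213 265
side 220.44542746485988 249.50768260637264
209 170
top 316.3013150370959 218.67777454680163
178 266
```

View pics/c3.png

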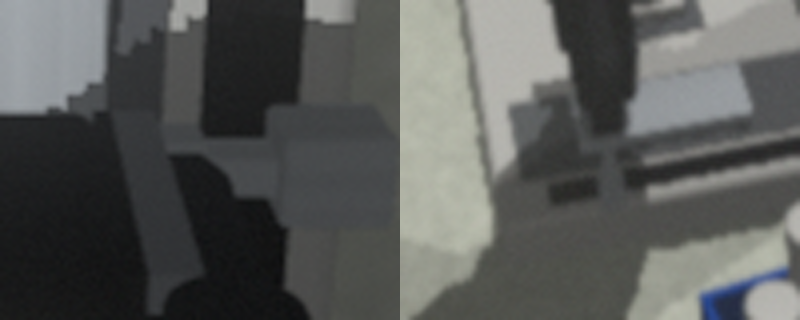

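The pull force of about 8.5 N shows the slide is held. TCP compliance leaves it about 2.5 mm short of the mark, and the wrist crop agrees: the slide nose at (200,140) sits slightly behind the clip nose at (250,170). I'll correct and check again.

Run:
```python
from h import *
bot.move_straight(P(.0348-.0722-.0026,-.08,.0455),RT,vel=.02); bot.sleep(.5)
d=np.array(bot.get_tcp_pos())[:2]-s[:2]; C=np.array([np.cos(s[2]),np.sin(s[2])]); print("tcp x",d@C,bot.get_gripper_force(),np.array(bot.get_wrist_force()),bot.get_time())
ims=[]
for n in("wrist","side"):
    c=cam(n); p,dd=bot.camera(n); np.savez(n+"4.npz",p=p,d=dd,K=c[0],o=c[1],R=c[2])
    u,v=proj(c,P(-.0373,-.109,.036)); a,b=int(v)-25,int(u)-25
    q=p[a:a+50,b:b+50,::-1].astype(float); q=np.clip(q*255/np.percentile(q,97),0,255)**.7*255**.3
    ims.append(cv2.resize(q.astype(np.uint8),(400,400),interpolation=cv2.INTER_NEAREST)); 
    g=lambda x,y:(proj(c,P(x,y,.036))-[b,a])*8
    print(n,a,b,"10mm in x ->",g(-.0273,-.109)-g(-.0373,-.109),"slide tip->clip",g(-.0373,-.109))
cv2.imwrite("pics/c4.png",np.hstack(ims))
```

```text
tcp x -0.03662807351596943 79.50587511062622 [ 8.45366235  3.02687364 -3.81465992] 19.475
wrist 224 291 10mm in x -> [   8.63128971 -148.26633215] slide tip->clip [201.40178632 202.90691986]
side 224 195 10mm in x -> [41.98938952 -8.28763359] slide tip->clip [203.56341972 204.06146085]
```

View pics/c4.png

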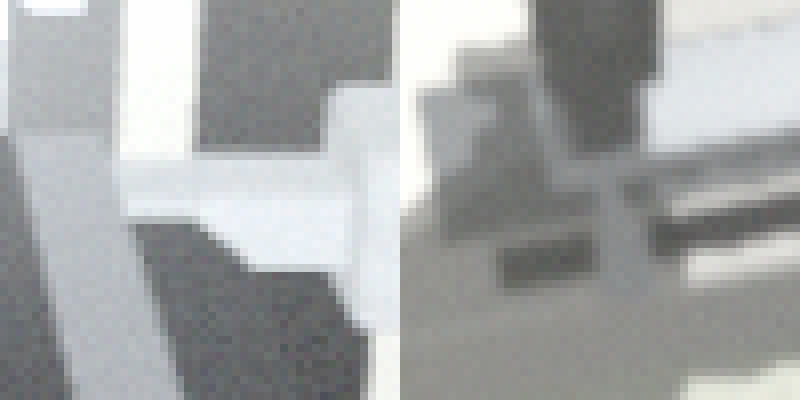

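The rear edges of the slide nose (120–200, row 152) and the clip nose (200–330, row 152) form one continuous line. At 15 px per mm they are aligned, and this matches the kinematic estimate. I'm handing in.

Run:
```python
from h import *
bot.sleep(.5); print(bot.get_gripper_force(),bot.get_time()); print(bot.hand_in())
```

```text
79.50622200965881 20.075
the job is handed in; nothing more can be done
None
```

I pressed the round, square and bar keys in that order, each fully down and let up again, then handed in at about 20 s with the slide gripped at 80 N and its pointer lined up with the index clip to within about 1 mm in the wrist image; the judge's result was not shown.

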